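# Kickstand down, slide frame held upright

### The job

The slide viewing frame is leaning back on its rubber-tipped rest. While it still leans there, flip its yellow kickstand up over the top and right down to its stop; then grip the frame by its top edge, bring it upright and finish still gripping it so that it stands upright with the kickstand down, because it tips over by itself when let go. Leave the other things on the bench where they are.

Things in the scene. Friction and masses are not known exactly. Their poses are not given: they have to be found in the camera images.
- stand: dark steel base plate, 190 (x) x 290 (y) x 10 mm, fixed to the bench; origin under its centre. x: level, towards the kickstand side of the frame (roughly away from the robot); y: along the hub; z up. The hub axis lies 42 mm above the bench over the origin, between two grey cheeks 60 mm tall at y = +-127 mm
- rest: the fixed rest the frame leans on, on the robot's side of it: a thin steel post on the base plate with a black rubber ball (18 mm) on top, ball centre 125 mm above the bench; origin at the post's foot, 10 mm above the bench, at y = 30 mm of the stand
- frame (a joint): lean of the frame about the hub (rad): 0 upright, negative towards the robot's side (at the start about -0.2 to -0.3, on the rest), positive towards the kickstand side. The hub turns freely, so the frame (0.45 to 0.8 kg) falls to either side unless held; the kickstand's foot, when down, meets the base plate at about +0.12; the hub itself stops at +0.30
- frame_hub (a point): point on the hub axis at the middle of the frame, turning with it. Its axes: x square to the face, to the kickstand side; y along the hub; z up the frame. The frame is a flat aluminium frame of glass slides, 12 mm thick (x +-6), 236 mm wide (y +-118), from z = 10 to 176 mm: upright, its top edge is 218 mm above the bench
- frame_grip (a point): a good place to grip: middle of the frame's top edge in thickness, at y = 55, z = 176 mm from frame_hub; same axes. Grip across the 12 mm thickness, from above
- kickstand (a joint): turn of the yellow kickstand (rad): 0 folded up on its stop (the start), growing as its tip swings up and towards the frame's -y. Top dead centre (leg straight up the frame) is at 0.42: short of it the leg falls back; past it its own weight swings it round outside the frame's -y end and down to its stop at 3.30. About 1 N at the tip moves it
- kick_pivot (a point): pivot of the kickstand, 31 mm off the frame's middle plane on its +x side, at y = -70, z = 93 mm from frame_hub; this point's axes turn with the leg
- kick_tip (a point): centre of the black rubber ball (18 mm) at the end of the kickstand leg, 117 mm from the pivot; the leg is a yellow bar 12 mm thick. Folded up, it is at x = 32, y = -23, z = 200 mm from frame_hub (frame axes), so 24 mm higher than the frame's top edge and off its face; the space on its +y side is free
- jar_white: specimen jar, clear with white screw cap, 54 mm across, 70 mm tall, standing; origin under its centre; a bystander, to be left alone
- jar_red: specimen jar, clear with red screw cap, 54 mm across, 70 mm tall, standing; origin under its centre; a bystander, to be left alone
- oil_bottle: small amber bottle with black cap, 34 mm across, 75 mm tall; origin under its centre; a bystander, to be left alone
- tissue_roll: white tissue roll standing on end, 104 mm across, 100 mm tall; origin under its centre; a bystander, to be left alone
- slide_box: blue slide box lying flat, 180 x 100 x 34 mm; origin under its centre; a bystander, to be left alone
- mouse: black computer mouse, 100 x 58 x 30 mm; origin under its centre; a bystander, to be left alone
- slide_tray: flat aluminium tray of slides, 200 x 300 x 12 mm; origin under its centre; a bystander, to be left alone

How it is judged:
By the outcome, as a careful person would: the job done as asked, in the order asked, and still so for the second after the job is handed in, while the arm keeps its last pose, push and grip.
It also fails if it takes over 42 s, if anything falls off the work surface, if the arm or the gripper's body presses on something with over 40 N, if the wrist force passes 120 N, or if a joint passes its speed limit or range.

### The arm

A 6-joint arm with a two-finger parallel gripper is mounted at the origin on the work surface. World frame = base frame: x ahead of the robot, y to its left, z up, the work surface at z = 0. Lengths are in m, angles in degrees, forces in N, time in s.
With the tool pointing down it reaches from about 0.3 to 0.75 m from the base axis. Payload 8.5 kg.
Tool frame: the origin (TCP) lies at the very end of the fingers, on their centre line; the grasp point (between the pads) lies 19 mm behind it (env.hold_point_z is the distance from the TCP to the grasp point, in m); z points along the fingers, y is the line along which they close (so a half turn about z gives the same grasp; the last joint's range is limited). The gripper opens to 85 mm and grips with 20 to 120 N. Pads are 22 mm wide; open, the fingers measure 114 mm over their backs; the gripper's body (76 mm by 85 mm) begins 54 mm behind the grasp point. The pads swing forward as they close: fully open they stand 13 mm farther back than shut.
Start: joints at [-75.59, 21.807, 74.336, -0, 83.858, -12.336], TCP at [0.248, -0.491, 0.231] pointing down, gripper open.
Joint ranges: [-178.18, 178.18], [-50.72, 133.34], [12.68, 142.11], [-81.47, 261.47], [9.98, 163.14], [-165.26, 165.26]. Speed limits (degrees/s): [136.94, 136.94, 180, 180, 180, 180].

### API

Orientations are given as a 3x3 rotation matrix whose columns are the frame's x, y, z axes.
In Python, from rig import env, optics gives the robot as it stands.
- The arm moves only by the shell command python3 -m jog 'ROWS' [OPENING] [FORCE]. ROWS is JSON, a list of rows, each an object with "linear": the shift along the tool's x, y, z in units of 40 mm (1.0 is 40 mm), a list of three; "roll": the turn about the tool's z in units of 5 degrees (1.0 is 5 degrees). A call has 1 to 12 rows; each row shifts and turns the commanded pose from where the row before left it, along the tool's axes as they then stand; what a row does not reach is not made up. A row lasts 1/12 s, in which the tool goes at most 41.7 mm and 7.16 degrees, less where a joint would pass 70% of its speed; a pose out of reach is approached as far as the arm can. A call is refused whole if a number of a shift passes 1 or a number of a turn 1, either way. A call with a gripper value outside its range is refused whole. OPENING is the opening, from -1 (shut) to 1 (fully open), set as the call begins (- or left out, the last holds). The fingers move at their own pace and stop on an object; FORCE is the grip in N (left out, the last holds). Time passes only in rows, so rows that do not move let the fingers close. It gives the time, the measured TCP pose, the force, the opening and the grip force at its end, in the units of the state.
- env.observe(): the state, without advancing time (a new reading comes with each control period).
- optics.get_image(name): name is "scene" or "top" or "wrist"; returns the picture (480x640x3 uint8, red, green, blue); there is no depth.
- optics.calibration(name): a dict with "fov_y" (degrees; the focal length in pixels is half the picture's height over the tangent of half this angle, whatever the lens; pixels are square), "cx", "cy" (the principal point, pixels), "D" ([k1, k2, p1, p2, k3] as OpenCV has them; the pictures are not rectified), "T" (4x4, takes a point from camera to world coordinates). Camera axes: x right, y down, z forward; pixel columns grow to the right and rows downward; lengths in m; the calibration is good to about 2 mm. A picture is of the moment at which its call begins: read the wrist's pose just before it. calibration takes no time and is no camera call; for the wrist camera it gives the pose at the moment of the call.
- env.close_job(): hands the job in; it is judged then, once.
The state is a dict: "time_s": time; "q": joint angles; "qvel": joint speeds; "joint_efforts": joint torques, N m; "position": TCP position; "tool_rot": TCP orientation; "ft_force": force on the tool from outside, world axes, zero at the start; "wrist_torque": the same for the moment, N m; "grip_width": finger opening in m; "gripper_force": force on a finger pad.
Only numpy, scipy, OpenCV 4.12 (cv2) and the standard library are available. Lean on these libraries where they do the work, as an engineer would, in place of code of your own. Each camera call takes 0.05 s, during which the arm holds its last target. There are 200 camera calls.

## Working session

There is one attempt and no reset: what is moved stays moved. The work goes in short steps, Python scripts to look and compute and a shell command to move; the robot and the scene stay as the last step left them, time stands still between calls to the robot, and variables do not carry over. Pictures are saved under pics/ and viewed, at most 10 in all, crops included, and the job is handed in when it is done.

```bash
ls; mkdir -p pics; python3 - <<'E'
from rig import env,optics
import cv2,numpy as np
for n in("scene","top"):
    im=optics.get_image(n); cv2.imwrite(f"pics/{n}0.png",im[:,:,::-1]); c=optics.calibration(n); print(n,c)
s=env.observe(); print(s["time_s"],s["position"],s["tool_rot"],s["grip_width"],env.hold_point_z)
E
```

```text
pics
scene {'fov_y': 48.511984720884136, 'cx': 311.574956595605, 'cy': 236.82565218687918, 'D': array([-0.00915272,  0.        ,  0.        ,  0.        ,  0.        ]), 'T': array([[-8.75614465e-01,  3.38226892e-01, -3.44821518e-01,
         1.04201149e+00],
       [ 4.83010601e-01,  6.13534519e-01, -6.24720860e-01,
         9.79225139e-01],
       [ 2.62509361e-04, -7.13567070e-01, -7.00586874e-01,
         1.20517383e+00],
       [ 0.00000000e+00,  0.00000000e+00,  0.00000000e+00,
         1.00000000e+00]])}
top {'fov_y': 42.45238733538308, 'cx': 309.42535203525017, 'cy': 244.21155549272487, 'D': array([-0.18145096,  0.        ,  0.        ,  0.        ,  0.        ]), 'T': array([[ 1.96547104e-02, -9.91120660e-01,  1.31504869e-01,
         3.05161001e-01],
       [-9.99803740e-01, -1.98107888e-02,  1.21446746e-04,
         3.53798847e-02],
       [ 2.48484682e-03, -1.31481447e-01, -9.91315517e-01,
         1.95949238e+00],
       [ 0.00000000e+00,  0.00000000e+00,  0.00000000e+00,
         1.00000000e+00]])}
0.1 [ 0.24744521 -0.49088707  0.23078658] [[ 8.93017462e-01  4.50021906e-01 -3.12361971e-04]
 [ 4.50021914e-01 -8.93016588e-01  1.28488664e-03]
 [ 2.99282711e-04 -1.28799593e-03 -9.99999126e-01]] 0.08543210055414915 0.0187
```

View pics/scene0.png

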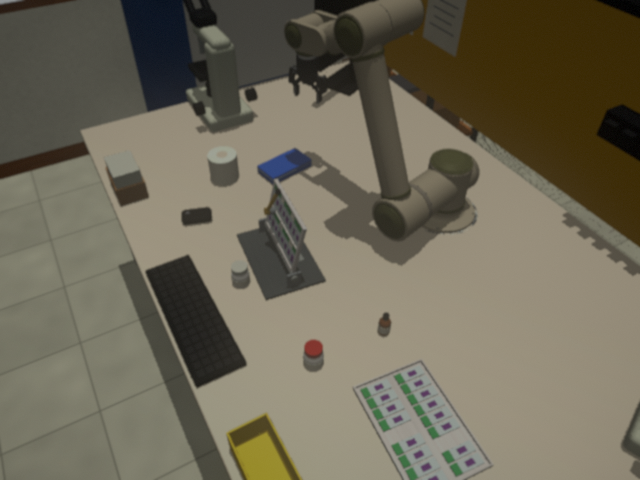

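View pics/top0.png

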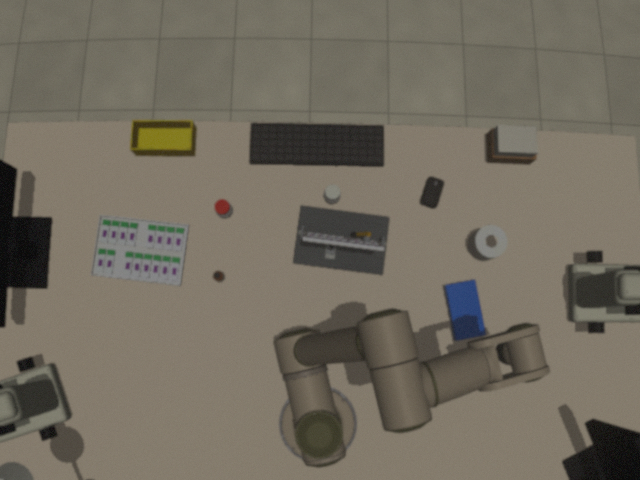

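The scene view shows the frame leaning toward the robot at about (285,230). In the top view the base plate is at about (341,240), the yellow leg at (360,235) and the white jar at (332,193), close to the plate. Next I'll measure the plate and take enlarged crops.

```bash
cat >h.py <<'E'
from rig import env,optics
import cv2,numpy as np
def ray(n,px,c=None):
    c=c or optics.calibration(n); f=240/np.tan(np.radians(c["fov_y"]/2))
    K=np.array([[f,0,c["cx"]],[0,f,c["cy"]],[0,0,1]])
    u=cv2.undistortPoints(np.array(px,float).reshape(-1,1,2),K,c["D"]).reshape(-1,2)
    d=np.c_[u,np.ones(len(u))]@c["T"][:3,:3].T
    return c["T"][:3,3],d/np.linalg.norm(d,axis=1)[:,None]
def onz(n,px,z,c=None):
    o,d=ray(n,px,c); return o+d*((z-o[2])/d[:,2])[:,None]
def proj(n,P,c=None):
    c=c or optics.calibration(n); f=240/np.tan(np.radians(c["fov_y"]/2))
    K=np.array([[f,0,c["cx"]],[0,f,c["cy"]],[0,0,1]]); T=np.linalg.inv(c["T"])
    return cv2.projectPoints(np.array(P,float).reshape(-1,1,3),cv2.Rodrigues(T[:3,:3])[0],T[:3,3],K,c["D"])[0].reshape(-1,2)
def meet(a,b):  # nearest point of two rays (o,d)
    A=sum(np.eye(3)-np.outer(d,d) for o,d in(a,b)); v=sum((np.eye(3)-np.outer(d,d))@o for o,d in(a,b))
    p=np.linalg.solve(A,v); return p,[np.linalg.norm(np.cross(d,p-o)) for o,d in(a,b)]
E
python3 - <<'E'
from h import *
im=cv2.imread("pics/top0.png"); hsv=cv2.cvtColor(im,cv2.COLOR_BGR2HSV)
roi=np.zeros(im.shape[:2],np.uint8); roi[198:285,285:398]=1
m=((hsv[...,2]<95)&(roi>0)).astype(np.uint8)
m=cv2.morphologyEx(m,cv2.MORPH_CLOSE,np.ones((15,15)))
m=cv2.morphologyEx(m,cv2.MORPH_OPEN,np.ones((9,9)))
c=max(cv2.findContours(m,0,1)[0],key=cv2.contourArea)
P=onz("top",c.reshape(-1,2),0.01)
r=cv2.minAreaRect((P[:,:2]*1000).astype(np.float32)); print(r, cv2.boxPoints(r))
for n,(x0,y0,x1,y1) in dict(top=(285,195,400,285),scene=(225,170,335,305)).items():
    i=cv2.imread(f"pics/{n}0.png")[y0:y1,x0:x1]; s=min(800/i.shape[1],600/i.shape[0]); s=int(s*10)/10
    cv2.imwrite(f"pics/{n}0c.png",cv2.resize(i,None,fx=s,fy=s,interpolation=cv2.INTER_CUBIC)); print(n,s)
E
```

```text
((599.890869140625, -66.57186889648438), (288.8885192871094, 227.0651397705078), 83.49358367919922) [[ 470.72192 -197.2209 ]
 [ 696.3246  -222.95067]
 [ 729.0598    64.07716]
 [ 503.45715   89.80693]]
top 6.6
scene 4.4
```

View pics/top0c.png

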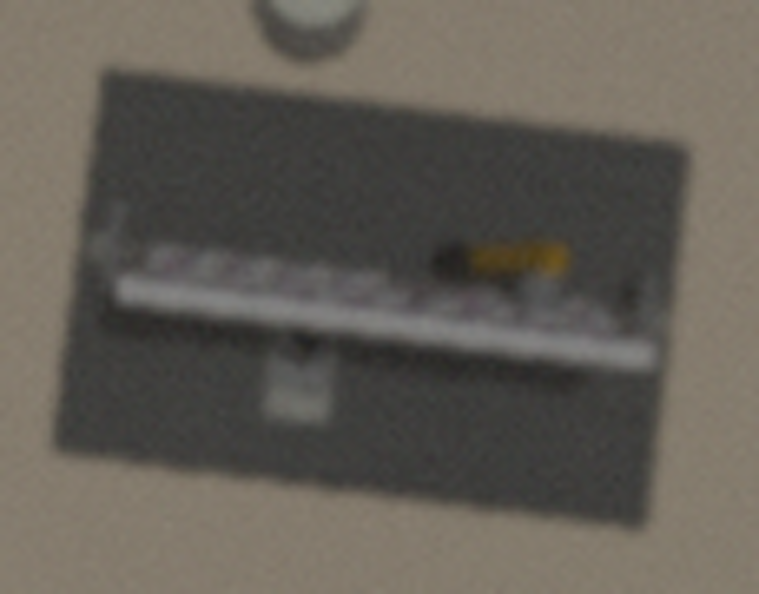

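View pics/scene0c.png

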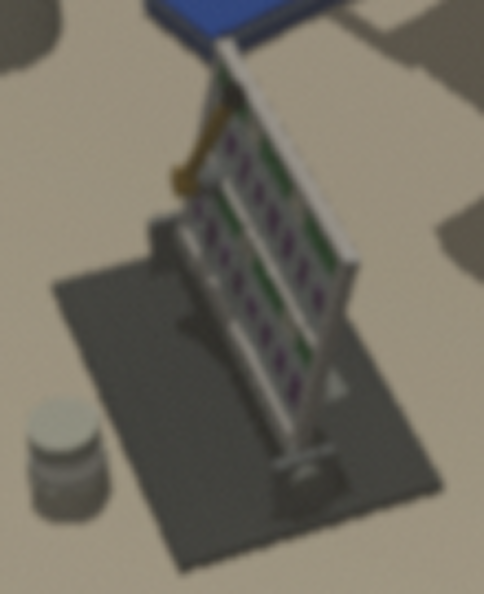

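The crops show the plate corners, the bright top edge of the frame running from (117,290) to (656,357) in the top crop, and the black leg tip at (455,260). In the scene crop the tip is at (232,97), with the top edge from (224,42) to (350,258).

```bash
python3 - <<'E'
from h import *
t=lambda a:(np.array(a)+.0)/6.6+[285,195]-0.42
s=lambda a:np.array(a)/4.4+[225,170]-0.4
C=onz("top",t([(103,70),(688,145),(648,527),(53,452)]),.01)*1000
print(C.round(),C.mean(0)); print([np.linalg.norm(C[i]-C[i-1]).round(1) for i in range(4)])
S=onz("scene",s([(52,285),(182,572),(442,490)]),.01)*1000; print("scene corners",S.round(), )
yv=(C[0]+C[3]-C[1]-C[2]); yaw=np.degrees(np.arctan2(-yv[0],yv[1])); xv=C[0]+C[1]-C[2]-C[3]; print("yaw",yaw,np.degrees(np.arctan2(xv[1],xv[0])))
for nm,a,b in [("tip",(455,260),(232,97)),("topL",(117,290),(350,260)),("topR",(656,357),(223,42))]:
    (o,d),(o2,d2)=ray("top",t([a])),ray("scene",s([b])); p,e=meet((o,d[0]),(o2,d2[0]));print(nm,p*1000,np.array(e)*1000)
E
```

```text
[[ 690.   68.   10.]
 [ 659. -218.   10.]
 [ 472. -199.   10.]
 [ 502.   88.   10.]] [580.57231444 -65.27560132  10.        ]
[np.float64(188.2), np.float64(287.2), np.float64(187.7), np.float64(288.3)]
scene corners [[ 660. -213.   10.]
 [ 692.   75.   10.]
 [ 509.   96.   10.]]
yaw -6.160453796318763 -5.920884778579007
tip [564.34566321 -87.72114247 240.64876466] [0.44513347 0.44513347]
topL [554.06115563  55.68654723 210.47877067] [1.04158476 1.04158476]
topR [ 528.31980482 -177.78584656  209.45845372] [0.44801868 0.44801868]
```

```bash
cat >>h.py <<'E'
YAW=np.radians(-6.04); HUB=np.array([.582,-.0653,0]); c_,s_=np.cos(YAW),np.sin(YAW)
RS=np.array([[c_,-s_,0],[s_,c_,0],[0,0,1]])
def go(x,y,z):  # shift to stand-frame point (mm), in tool units; roll units for tool y along stand x
    s=env.observe(); R=np.array(s["tool_rot"]); p=np.array(s["position"])
    a=np.degrees(np.arctan2(R[1,0],R[0,0])); 
    print("t",s["time_s"],"stand pos",(RS.T@(p-HUB)*1000).round(1),"F",(RS.T@np.array(s["ft_force"])).round(1),"w",s["grip_width"],s["gripper_force"])
    print("units",(R.T@(HUB+RS@np.array([x,y,z])/1000-p)/.04).round(2),"roll",round((a-84+.04)/5,2))
E
python3 -m jog '[{"linear":[0,0,-0.5],"roll":-0.95},{"linear":[0,0,-0.5],"roll":-0.95},{"linear":[0,0,-0.5],"roll":-0.95},{"linear":[0,0,-0.5],"roll":-0.95},{"linear":[0,0,-0.5],"roll":-0.95},{"linear":[0,0,0],"roll":-0.95},{"linear":[0,0,0],"roll":-0.95},{"linear":[0,0,0],"roll":-0.95},{"linear":[0,0,0],"roll":-0.95},{"linear":[0,0,0],"roll":-0.95},{"linear":[0,0,0],"roll":-0.95},{"linear":[0,0,0],"roll":-0.95}]' -1
python3 -c "from h import *; go(-14,17,330)"
```

```text
time_s: 1.1
position: [0.2475, -0.491, 0.3309]
tool_rot: [[0.105, 0.994, -0.0], [0.994, -0.105, 0.001], [0.001, -0.0, -1.0]]
ft_force: [0.0, 0.3, -0.3]
grip_width: -0.0001
gripper_force: 0.0
t 1.1 stand pos [-287.9 -458.6  330.9] F [ 0.   0.3 -0.3] w -0.00014318538108168676 0.0
units [11.89  6.85  0.03] roll 0.0
```

```bash
python3 -m jog '[{"linear":[0.85,0.49,0]},{"linear":[0.85,0.49,0]},{"linear":[0.85,0.49,0]},{"linear":[0.85,0.49,0]},{"linear":[0.85,0.49,0]},{"linear":[0.85,0.49,0]},{"linear":[0.85,0.49,0]},{"linear":[0.85,0.49,0]},{"linear":[0.85,0.49,0]},{"linear":[0.85,0.49,0]},{"linear":[0.85,0.49,0]},{"linear":[0.85,0.49,0]}]' >/dev/null
python3 -m jog '[{"linear":[0.6,0.35,0]},{"linear":[0.5,0.3,0]},{"linear":[0.4,0.2,0]},{"linear":[0.2,0.1,0]},{"linear":[0,0,0]},{"linear":[0,0,0]}]'
python3 - <<'E'
from h import *
go(-14,17,230)
cal=optics.calibration("wrist"); im=optics.get_image("wrist"); cv2.imwrite("pics/w1.png",im[:,:,::-1])
np.savez("w1.npz",**cal)
E
```

```text
t 1.1 stand pos [-287.9 -458.6  330.9] F [ 0.   0.3 -0.3] w -0.00014318538108168676 0.0
units [11.88  6.85  2.53] roll 0.0invalid input
invalid input
```

View pics/w1.png

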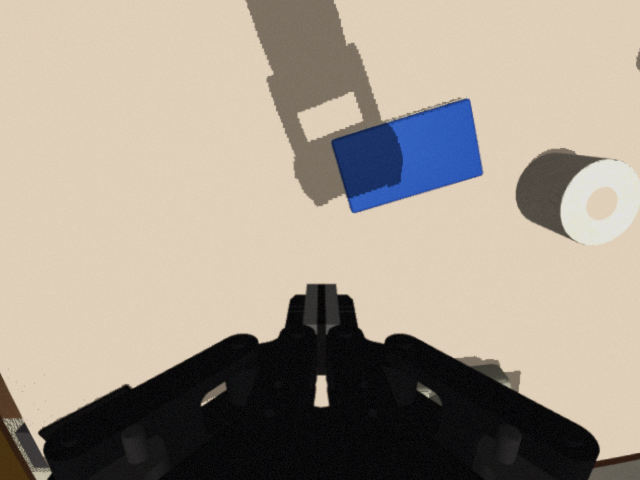

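The jog rejected rows without "roll", so the arm has not moved. The wrist view shows only the blue box (405,155), the tissue roll (600,200) and the shut fingers. I'll resend the rows with "roll" included.

```bash
python3 -m jog '[{"linear":[0.85,0.49,0],"roll":0},{"linear":[0.85,0.49,0],"roll":0},{"linear":[0.85,0.49,0],"roll":0},{"linear":[0.85,0.49,0],"roll":0},{"linear":[0.85,0.49,0],"roll":0},{"linear":[0.85,0.49,0],"roll":0},{"linear":[0.85,0.49,0],"roll":0},{"linear":[0.85,0.49,0],"roll":0},{"linear":[0.85,0.49,0],"roll":0},{"linear":[0.85,0.49,0],"roll":0},{"linear":[0.85,0.49,0],"roll":0},{"linear":[0.85,0.49,0],"roll":0}]' | head -2
python3 -m jog '[{"linear":[0.6,0.35,0],"roll":0},{"linear":[0.5,0.3,0],"roll":0},{"linear":[0.4,0.2,0],"roll":0},{"linear":[0.2,0.1,0],"roll":0},{"linear":[0,0,0],"roll":0},{"linear":[0,0,0],"roll":0}]' | head -2
python3 - <<'E'
from h import *
go(-14,17,230)
cal=optics.calibration("wrist"); im=optics.get_image("wrist"); cv2.imwrite("pics/w2.png",im[:,:,::-1])
np.savez("w2.npz",**cal)
E
```

```text
time_s: 2.15
position: [0.5265, -0.1093, 0.3312]
time_s: 2.65
position: [0.5707, -0.0481, 0.3311]
t 2.65 stand pos [-13.   15.9 331.1] F [-0.1  0.6  0.8] w 1.0384684770576269e-05 0.0
units [ 0.03 -0.02  2.53] roll -0.05
```

View pics/w2.png

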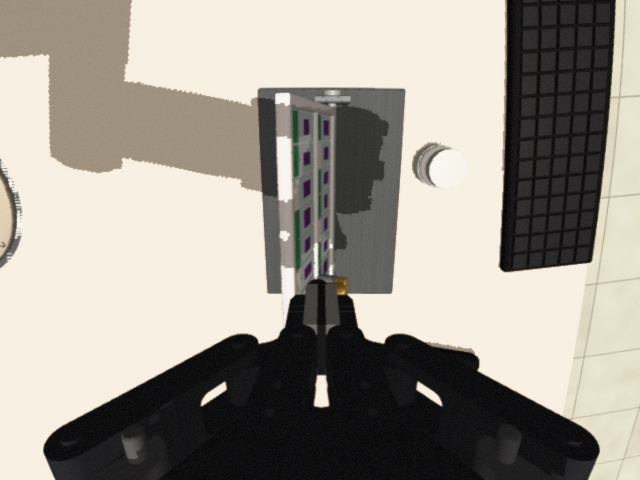

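The wrist view shows the whole plate, with corners (260,89), (405,89), (393,293) and (268,293). The top edge is a white strip along x≈284, and the yellow leg is at (340,286), just beyond the fingers. I'll check the pose from these points.

```bash
python3 - <<'E'
from h import *
c=dict(np.load("w2.npz"))
st=lambda P:((P-HUB)@RS*1000).round(1)
print("corners",st(onz("wrist",[(260,89),(405,89),(393,293),(268,293)],.01,c)))
print("top edge far end L/R, mid L/R",st(onz("wrist",[(276.5,94),(289.5,94),(280,230),(293.5,230)],.2125,c)))
print("cheek",st(onz("wrist",[(332,99)],.06,c)))
print("tcp px, tip px",proj("w",[HUB+RS@np.array([-13,15.9,331.1])/1000,[.5643,-.0877,.2406]],c))
E
```

```text
corners [[ -90.1  144.4   10. ]
 [  94.   144.    10. ]
 [  94.6 -141.7   10. ]
 [ -93.7 -140.7   10. ]]
top edge far end L/R, mid L/R [[-44.7 118.1 212.5]
 [-35.4 118.  212.5]
 [-45.9  16.8 212.5]
 [-35.2  16.8 212.5]]
cheek [[ -0.3 127.4  60. ]]
tcp px, tip px [[321.76159472 303.07888481]
 [318.68758764 292.49136653]]
```

The pose is confirmed to within about 2 mm, with a lean of about -0.236. I'll descend beside the tip on its +y side.

```bash
python3 -m jog '[{"linear":[0.05,0,0.5],"roll":0},{"linear":[0,0,0.5],"roll":0},{"linear":[0,0,0.5],"roll":0},{"linear":[0,0,0.4],"roll":0},{"linear":[0,0,0.3],"roll":0},{"linear":[0,0,0.2],"roll":0},{"linear":[0,0,0.1],"roll":0},{"linear":[0,0,0],"roll":0}]' |head -2
python3 -m jog '[{"linear":[-0.15,0,0],"roll":0},{"linear":[-0.15,0,0],"roll":0},{"linear":[-0.15,0,0],"roll":0},{"linear":[-0.15,0,0],"roll":0},{"linear":[-0.1,0,0],"roll":0},{"linear":[-0.1,0,0],"roll":0}]'
python3 -c "from h import *; go(-14,-65,231)"
```

```text
time_s: 3.37
position: [0.5708, -0.0464, 0.231]
time_s: 3.87
position: [0.5676, -0.0782, 0.2315]
tool_rot: [[0.109, 0.994, 0.0], [0.994, -0.109, -0.0], [0.0, 0.0, -1.0]]
ft_force: [0.1, 0.4, -0.3]
grip_width: 0.0001
gripper_force: 0.2
t 3.8667 stand pos [-12.9 -14.4 231.5] F [ 0.   0.4 -0.3] w 0.00012143294755928886 0.21433699876070023
units [-1.27 -0.02  0.01] roll -0.05
```

```bash
python3 -m jog '[{"linear":[-0.12,0,0],"roll":0},{"linear":[-0.12,0,0],"roll":0},{"linear":[-0.12,0,0],"roll":0},{"linear":[-0.12,0,0],"roll":0},{"linear":[-0.12,0,0],"roll":0},{"linear":[-0.12,0,0],"roll":0},{"linear":[-0.12,0,0],"roll":0},{"linear":[-0.12,0,0],"roll":0},{"linear":[-0.12,0,0],"roll":0},{"linear":[-0.12,0,0],"roll":0},{"linear":[-0.1,0,0],"roll":0},{"linear":[0,0,0],"roll":0}]'
python3 - <<'E'
from h import *
go(-14,-65,231)
im=optics.get_image("scene"); i=im[170:305,225:335,::-1]; cv2.imwrite("pics/s3.png",cv2.resize(i,None,fx=4.4,fy=4.4,interpolation=cv2.INTER_CUBIC))
E
```

```text
time_s: 4.87
position: [0.562, -0.1301, 0.2313]
tool_rot: [[0.11, 0.994, -0.0], [0.994, -0.11, -0.0], [-0.0, -0.0, -1.0]]
ft_force: [-0.4, 0.0, 0.1]
grip_width: 0.0
gripper_force: 0.0
t 4.8667 stand pos [-13.1 -66.5 231.3] F [-0.4 -0.   0.1] w 3.0571735750812125e-05 0.0
units [ 0.04 -0.02  0.01] roll -0.05
```

View pics/s3.png

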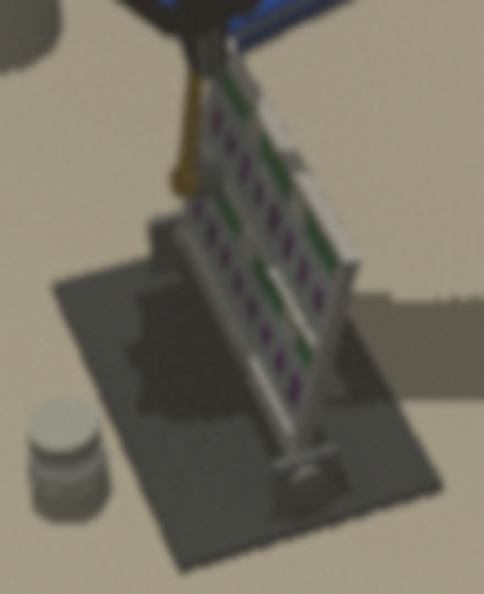

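The leg is now near straight up the frame, with its tip behind the fingers at about (200,70). The frame has not moved. I'll push a little further.

```bash
python3 -m jog '[{"linear":[-0.12,0,0],"roll":0},{"linear":[-0.12,0,0],"roll":0},{"linear":[-0.12,0,0],"roll":0},{"linear":[-0.12,0,0],"roll":0},{"linear":[-0.12,0,0],"roll":0},{"linear":[0,0,0],"roll":0},{"linear":[0,0,0],"roll":0},{"linear":[0,0,0],"roll":0}]' |tail -3
python3 -m jog '[{"linear":[0.2,0,-0.3],"roll":0},{"linear":[0.5,0,-0.5],"roll":0},{"linear":[0.8,0,-0.5],"roll":0},{"linear":[0.8,0,-0.3],"roll":0},{"linear":[0.8,0,0],"roll":0},{"linear":[0.6,0,0],"roll":0},{"linear":[0,0,0],"roll":0},{"linear":[0,0,0],"roll":0}]' 0
python3 - <<'E'
from h import *
go(-40.5,55,290)
im=optics.get_image("scene"); i=im[170:305,225:335,::-1]; cv2.imwrite("pics/s4.png",cv2.resize(i,None,fx=4.4,fy=4.4,interpolation=cv2.INTER_CUBIC))
E
```

```text
ft_force: [-0.5, 0.1, 0.3]
grip_width: -0.0003
gripper_force: 0.0
time_s: 6.25
position: [0.5755, -0.0049, 0.2954]
tool_rot: [[0.106, 0.994, 0.0], [0.994, -0.106, -0.0], [-0.0, 0.0, -1.0]]
ft_force: [0.5, -0.7, 0.9]
grip_width: 0.0433
gripper_force: 0.0
t 6.25 stand pos [-12.9  59.4 295.4] F [ 0.6 -0.7  0.9] w 0.04327062829925781 0.0
units [-0.11 -0.69  0.13] roll -0.01
```

View pics/s4.png

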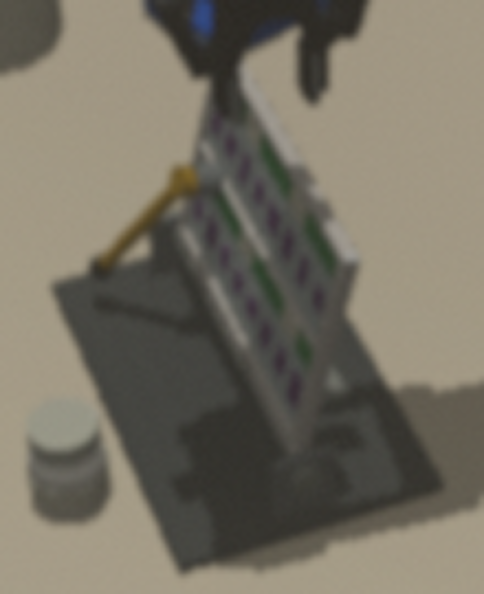

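The leg has swung over to the -y side and its tip is now down at (100,268). I'll check that against the stop angle, then move over the grip place.

```bash
python3 - <<'E'
from h import *
L=-.236
def fr(x,y,z,L): return HUB+RS@np.array([x*np.cos(L)+z*np.sin(L),y,42-x*np.sin(L)+z*np.cos(L)])/1000
for th in(3.0,3.15,3.3):
    a=th-.42; print(th,((proj("scene",[fr(32,-70-117*np.sin(a),93+117*np.cos(a),L)])-[225,170]+.4)*4.4).round())
E
python3 -m jog '[{"linear":[-0.05,-0.3,0],"roll":0},{"linear":[-0.06,-0.3,0],"roll":0},{"linear":[0,-0.05,0.1],"roll":0},{"linear":[0,0,0.4],"roll":0},{"linear":[0,0,0.5],"roll":0},{"linear":[0,0,0.5],"roll":0},{"linear":[0,0,0.5],"roll":0},{"linear":[0,0,0.4],"roll":0},{"linear":[0,0,0.25],"roll":0},{"linear":[0,0,0],"roll":0}]'
python3 - <<'E'
from h import *
go(-38,55,188)
im=optics.get_image("scene"); i=im[150:295,220:330,::-1]; cv2.imwrite("pics/s5.png",cv2.resize(i,None,fx=4.1,fy=4.1,interpolation=cv2.INTER_CUBIC))
E
```

```text
3.0 [[130. 235.]]
3.15 [[135. 257.]]
3.3 [[142. 278.]]
time_s: 7.13
position: [0.5485, -0.0082, 0.1868]
tool_rot: [[0.11, 0.994, -0.004], [0.994, -0.11, 0.001], [0.0, -0.004, -1.0]]
ft_force: [-0.1, -0.7, -0.5]
grip_width: 0.0426
gripper_force: 0.0
t 7.1333 stand pos [-39.3  53.2 186.8] F [ 0.  -0.7 -0.5] w 0.0426213404378599 0.0
units [ 0.04  0.03 -0.03] roll -0.06
```

View pics/s5.png

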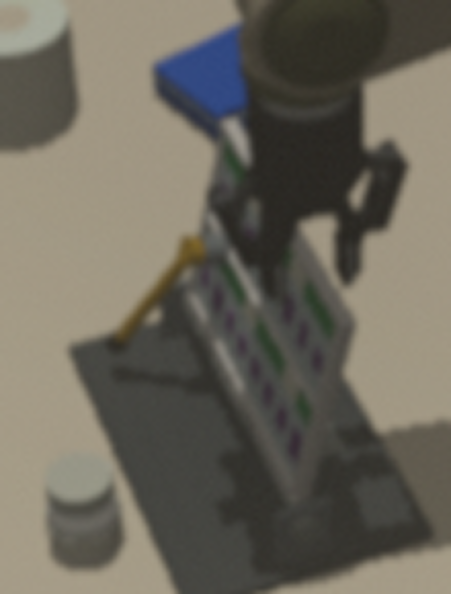

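The fingers straddle the frame's top edge and the tip is at (118,345). That is about 8 px off where I expected it, so I'll measure the leg from both views numerically.

```bash
cat >>h.py <<'E'
def leg(n,im,roi):
    hsv=cv2.cvtColor(im,cv2.COLOR_RGB2HSV); m=cv2.inRange(hsv,(14,110,40),(32,255,255)); x0,y0,x1,y1=roi
    k=np.zeros_like(m); k[y0:y1,x0:x1]=m[y0:y1,x0:x1]
    p=np.argwhere(k)[:,::-1]
    if len(p)<5: return len(p)
    vx,vy,a,b=cv2.fitLine(p.astype(np.float32),2,0,.01,.01).ravel(); t=(p-[a,b])@[vx,vy]
    return len(p),np.array([[a,b]+t.min()*np.array([vx,vy]),[a,b]+t.max()*np.array([vx,vy])]).round(1)
def fr(x,y,z,L): return HUB+RS@np.array([x*np.cos(L)+z*np.sin(L),y,42-x*np.sin(L)+z*np.cos(L)])/1000
def legpt(th,r,L,x=32): a=th-.42; return fr(x,-70-r*np.sin(a),93+r*np.cos(a),L)
E
python3 - <<'E'
from h import *
for n,roi in(("scene",(225,190,300,270)),("top",(330,190,410,280))):
    print(n,leg(n,optics.get_image(n),roi),"start",leg(n,cv2.imread(f"pics/{n}0.png")[:,:,::-1],roi))
    print(" start model",proj(n,[legpt(0,0,-.236),legpt(0,108,-.236)]).round(1).tolist())
    for th in(2.6,2.8,3.0,3.3): print(th,proj(n,[legpt(th,r,-.236) for r in(0,108)]).round(1).tolist())
E
```

```text
scene (83, array([[248.4, 232.4],
       [268.4, 208.3]])) start (35, array([[265.5, 212.7],
       [275.1, 195. ]]))
 start model [[265.7, 210.6], [276.5, 192.7]]
2.6 [[265.7, 210.6], [253.4, 208.8]]
2.8 [[265.7, 210.6], [254.0, 215.5]]
3.0 [[265.7, 210.6], [255.1, 222.1]]
3.3 [[265.7, 210.6], [257.4, 231.1]]
top (75, array([[365.2, 235.2],
       [376.3, 221.5]])) start (49, array([[356. , 234. ],
       [370.1, 233.3]]))
 start model [[367.1, 232.9], [354.0, 233.9]]
2.6 [[367.1, 232.9], [394.2, 234.8]]
2.8 [[367.1, 232.9], [389.2, 233.8]]
3.0 [[367.1, 232.9], [383.4, 232.8]]
3.3 [[367.1, 232.9], [373.7, 231.2]]
```

```bash
python3 - <<'E'
from h import *
(o,d),(o2,d2)=ray("top",[(376.3,221.5)]),ray("scene",[(248.4,232.4)]); p,e=meet((o,d[0]),(o2,d2[0]))
q=RS.T@(p-HUB)*1000; L=-.236; print(q,np.array(e)*1000)
z=q[2]-42; print("frame",q[0]*np.cos(L)-z*np.sin(L),q[1],q[0]*np.sin(L)+z*np.cos(L))
E
python3 -m jog '[{"linear":[0,0.03,0],"roll":0},{"linear":[0,0,0],"roll":0},{"linear":[0,0,0],"roll":0},{"linear":[0,0,0],"roll":0}]' -0.5 20
python3 -m jog '[{"linear":[0,0,0],"roll":0},{"linear":[0,0,0],"roll":0},{"linear":[0,0,0],"roll":0},{"linear":[0,0,0],"roll":0}]' -1 20
python3 -c "
from h import *; go(0,55,193)
print(leg('scene',optics.get_image('scene'),(225,190,300,270)),leg('top',optics.get_image('top'),(330,190,410,280)))"
```

```text
[  63.82766927 -101.67821408   41.2109735 ] [1.54445802 1.54445802]
frame 61.8739443480766 -101.67821407608174 -15.691046437155478
time_s: 7.62
position: [0.5505, -0.0077, 0.1897]
tool_rot: [[0.109, 0.994, 0.001], [0.994, -0.109, -0.0], [-0.0, 0.001, -1.0]]
ft_force: [-0.7, 0.4, 0.3]
grip_width: 0.0215
gripper_force: 0.0
time_s: 7.95
position: [0.5508, -0.0077, 0.1898]
tool_rot: [[0.109, 0.994, 0.002], [0.994, -0.109, -0.0], [-0.0, 0.002, -1.0]]
ft_force: [1.3, 0.4, 2.3]
grip_width: 0.0157
gripper_force: 20.1
t 7.95 stand pos [-37.1  54.  189.8] F [1.2 0.5 2.3] w 0.01569593242923664 20.141512710833922
units [ 0.03  0.93 -0.08] roll -0.04
(80, array([[249. , 232. ],
       [268.1, 208.1]])) (73, array([[365.2, 235. ],
       [375.9, 221.8]]))
```

The leg's tip is at y≈-102 in the frame and no longer moving, so the kickstand is down on its stop. The foot also splays outward in x. The frame is gripped at 20 N, so I'll now swing it upright along an arc.

```bash
python3 -m jog '[{"linear":[0,0.04,-0.01],"roll":0},{"linear":[0,0.08,-0.02],"roll":0},{"linear":[0,0.08,-0.02],"roll":0},{"linear":[0,0.08,-0.015],"roll":0},{"linear":[0,0.08,-0.015],"roll":0},{"linear":[0,0.08,-0.01],"roll":0},{"linear":[0,0.08,-0.01],"roll":0},{"linear":[0,0.08,-0.01],"roll":0},{"linear":[0,0.08,-0.005],"roll":0},{"linear":[0,0.08,0],"roll":0},{"linear":[0,0.08,0],"roll":0},{"linear":[0,0.06,0],"roll":0}]'
python3 -c "from h import *; go(0,55,193)"
python3 -m jog '[{"linear":[0,0.03,0],"roll":0},{"linear":[0,0,0],"roll":0},{"linear":[0,0,0],"roll":0},{"linear":[0,0,0],"roll":0}]'
python3 - <<'E'
from h import *
go(0,55,193)
im=optics.get_image("scene"); i=im[150:295,220:330,::-1]; cv2.imwrite("pics/s6.png",cv2.resize(i,None,fx=4.1,fy=4.1,interpolation=cv2.INTER_CUBIC))
print(leg('scene',im,(225,190,300,270)),leg('top',optics.get_image('top'),(330,190,410,280)))
print("model top edge ends (crop px) lean 0/.03", [((proj("scene",[fr(0,118,176,L),fr(0,-118,176,L)])-[220,150]+.4)*4.1).round().tolist() for L in(0,.03)])
E
```

```text
time_s: 9.05
position: [0.5863, -0.0116, 0.1935]
tool_rot: [[0.109, 0.994, -0.001], [0.994, -0.109, 0.0], [0.0, -0.001, -1.0]]
ft_force: [0.4, 0.4, 0.0]
grip_width: 0.0114
gripper_force: 19.9
t 9.05 stand pos [ -1.4  53.8 193.5] F [0.3 0.4 0. ] w 0.011435546249031096 19.90992307662964
units [0.03 0.03 0.01] roll -0.04
time_s: 9.38
position: [0.5869, -0.0117, 0.1935]
tool_rot: [[0.109, 0.994, -0.001], [0.994, -0.109, 0.0], [-0.0, -0.001, -1.0]]
ft_force: [0.3, -1.8, -2.2]
grip_width: 0.0116
gripper_force: 19.4
t 9.3833 stand pos [ -0.8  53.8 193.5] F [ 0.4 -1.7 -2.2] w 0.011587794385258655 19.43941354751587
units [0.03 0.02 0.01] roll -0.04
(60, array([[249.4, 235.2],
       [260.6, 211.3]])) (38, array([[365.2, 226.5],
       [376. , 223.1]]))
model top edge ends (crop px) lean 0/.03 [[[291.0, 333.0], [173.0, 125.0]], [[283.0, 336.0], [166.0, 127.0]]]
```

View pics/s6.png

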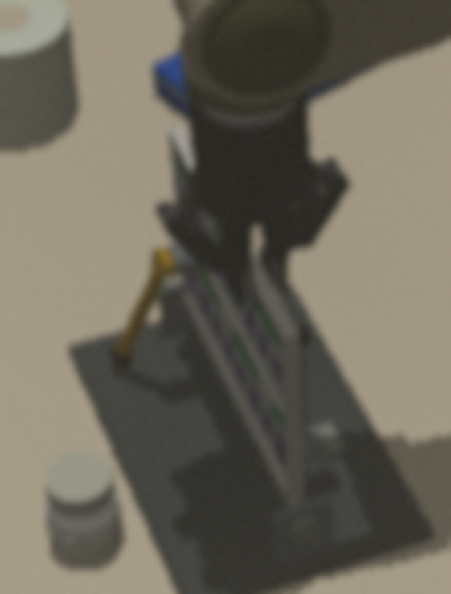

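The frame stands upright: its top corner is at about (292,330) against a model value of (291,333) for zero lean. The width of 11.6 mm means the pads sit flush on it. I'll firm the grip, let it settle and hand in.

```bash
python3 -m jog '[{"linear":[0,0.01,0],"roll":0},{"linear":[0,0,0],"roll":0},{"linear":[0,0,0],"roll":0},{"linear":[0,0,0],"roll":0},{"linear":[0,0,0],"roll":0},{"linear":[0,0,0],"roll":0},{"linear":[0,0,0],"roll":0},{"linear":[0,0,0],"roll":0}]' -1 35 && python3 - <<'E'
from h import *
go(0,55,193)
print(leg('scene',optics.get_image('scene'),(225,190,300,270)))
print(env.close_job())
E
```

```text
time_s: 10.15
position: [0.5875, -0.0118, 0.1936]
tool_rot: [[0.109, 0.994, -0.001], [0.994, -0.109, 0.0], [-0.0, -0.001, -1.0]]
ft_force: [-1.7, -1.4, -6.5]
grip_width: 0.0111
gripper_force: 37.1
t 10.15 stand pos [ -0.2  53.8 193.6] F [-1.6 -1.6 -6.5] w 0.011099798380293086 37.07973539829254
units [0.03 0.   0.01] roll -0.04
(56, array([[249.4, 235.2],
       [260.6, 211.3]]))
the job is handed in; nothing more can be done
None
```

I flipped the kickstand over and down to its stop while the frame still leaned on its rest, then gripped the frame by its top edge, brought it upright and handed the job in still gripping it, at about 10 s of the 42 s; no verdict came back.

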